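# Unclamp a bridge blank and lay it on the drying rack

## Task

Lift the arm of the bench clamp by its cross bar, past the point where it stays up by itself, with the dark wooden bridge blank still lying in its nest. Then take the blank out and lay it flat across both rails of the drying rack, square to the rails, beside and clear of the blank already drying there, which must stay where it is. Leave the clamp arm standing open; put the blank down, do not drop it, and do not knock over the steel can.

Things in the scene. Friction and masses are not known exactly. Their poses are not given: they have to be found in the camera images.
- jig: bench clamp screwed to the table: plywood base 275 x 124 x 10 mm (x -100 to +175 mm). Origin: on the table, under the middle of the blank's nest. x runs from the grip bar to the hinge, y along the hinge, z up.
- nest (a point): middle of the nest's bed: a rib 22 mm wide, 34 mm above the table; the blank lies on it along the jig's x. Stops at both ends (x +-75 to +-83 mm) and small cheeks (x +-50 to +-66, y +-18 to +-28 mm), all 40 mm high, keep about 2 mm off the blank: it lifts out straight up, its sides free between x -50 and +50 mm
- hinge (a point): middle of the arm's hinge axis, at x +110, z 66 mm of the jig, between two steel posts 78 mm high (y +-29 to +-39 mm); a tension spring runs beside the +y post from the base to the arm
- clamp_arm (a joint): angle of the clamp arm, rad: 0 = shut, level, its pad pressing on the blank; grows as the bar rises and swings over towards the jig's +x. Below 1.0 rad (57 degrees, the dead point) a spring shuts it; past that the spring throws it on to its stop at 1.75 rad, where it stays. About 5 N straight up at the bar starts it
- grip_bar (a point): middle of the arm's steel cross bar: round, 12 mm thick, 84 mm long, along the jig's y, on an 8 mm rod at each end; free between the rods for 88 mm behind it, where the 40 mm wide arm plate begins. Shut: 80 mm above the table, x -90 mm of the jig. 200 mm from the hinge axis along the arm and 14 mm above it (square to the arm). Turns with the arm: x from bar to hinge
- blank_center (a point): centre (half-way up) of the dark wooden bridge blank held in the clamp: flat bar 32 (x) x 145 (y) x 10 (z) mm, 35 g; its own y is its length, z its thickness. In the nest its length lies along the jig's x, either way round
- rack: drying rack, screwed to the table: board 150 (x) x 200 (y) x 12 mm with two wooden rails along its y axis at x -45 and +45 mm, 16 mm wide, 190 mm long, tops 34 mm above the table. Origin: on the table under the middle of the board, z up. The other blank lies in the y > 0 half, the y < 0 half is free.
- other_center (a point): centre (half-way up) of the other blank, same shape and size (own y is its length), loose, lying across both rails of the rack at about y +50 mm of the rack; it stays there
- can: plain steel can with a knob on its lid, 62 mm across, 115 mm tall, standing loose on the table behind and between clamp and rack; origin at the centre of its underside
Mind the look-alikes: they are no part of the job. Leave any blue look-alike of the part that bears blank_center alone.

How it is judged:
By the outcome, as a careful person would: the job done as asked, in the order asked, and still so for the second after the job is handed in, with the robot touching nothing.
It also fails if it takes over 61 s, if anything falls off the work surface, if the arm or the gripper's body presses on something with over 40 N, if the wrist force passes 120 N, or if a joint passes its speed limit or range.

## Robot

A 6-joint arm with a two-finger parallel gripper is mounted at the origin on a cart in front of the work surface, level with it; the furniture and walls round the work are solid. World frame = base frame: x ahead of the robot, y to its left, z up, the work surface at z = 0. Lengths are in m, angles in rad, forces in N, time in s.
With the tool pointing down it reaches from about 0.275 to 0.825 m from the base axis. Payload 5.2 kg.
Tool frame: the origin (TCP) lies midway between the tips of the shut fingers; the grasp point (between the pads) lies 19 mm behind it (bot.pinch_z is the distance from the TCP to the grasp point, in m); z points along the fingers, x is the direction in which the jaws open and shut, and the axes are right-handed (so a half turn about z gives the same grasp; the last joint's range is limited). The gripper opens to 93 mm and grips with 3 to 60 N. Pads are 15 mm wide; open, the fingers measure 128 mm over their backs; the gripper's body (75 mm by 188 mm) begins 65 mm behind the grasp point.
Start: joints at [-1.418, 0.259, 1.535, -0, 1.348, -0.203], TCP at [0.192, -0.516, 0.188] pointing down, gripper open.
Joint ranges: [-3.14, 3.14], [-0.91, 2.08], [0.19, 2.58], [-1.22, 4.36], [0.22, 2.71], [-3.12, 3.12]. Speed limits (rad/s): [2.57, 2.57, 3.14, 3.14, 3.14, 3.14].

## Interface

Orientations are given as a 3x3 rotation matrix whose columns are the frame's x, y, z axes.
In Python, from cell import bot, let_go, close_gripper, kinematics, eyes, ticket gives the robot as it stands. The module is installed in compiled form; this text tells all that it offers. Calls block until the motion is done:
- bot.move_ptp(position, orientation): joint-space move of the TCP to a pose.
- bot.move_straight(position, rot=None, velocity=0.15): straight line of the TCP; rot=None keeps the orientation; velocity is the mean speed in m/s.
- bot.goto_joints(angles): joint-space move.
- let_go() and close_gripper(effort=None): open the fingers fully, or close them until they stop; effort is the grip in N (None keeps the last).
- bot.wait(seconds).
- kinematics.solve_ik(position, orientation): joint angles nearest the present ones, or None.
- eyes.grab_frame(name): name is "side" or "top" or "wrist"; returns (picture, depth): 480x640x3 uint8, red, green, blue; 480x640 float32, m along the optical axis (not along the pixel's ray), 0 where there is no reading.
- eyes.camera_model(name): a dict with "K" (3x3 intrinsics, pixels), "world_from_camera" (4x4, takes a point from camera to world coordinates). Camera axes: x right, y up, looking along -z (the intrinsics and any distortion apply to the point x, -y, -z); pixel columns grow to the right and rows downward; lengths in m; the calibration is good to about 2 mm. A picture is of the moment at which its call begins: read the wrist's pose just before it. camera_model takes no time and is no camera call; for the wrist camera it gives the pose at the moment of the call.
A pose or a line that the arm cannot do raises bot.Unreachable and nothing moves.
- ticket.close_job(): hands the job in, once; it reports no verdict.
Readings, each from a call of its own:
- bot.read_clock(): time.
- bot.read_joints(): joint angles.
- bot.read_qvel(): joint speeds.
- bot.read_tau(): joint torques, N m.
- bot.read_tcp_pos(): TCP position.
- bot.read_tool_rot(): TCP orientation.
- bot.read_ft_force(): force on the tool from outside, world axes, zero at the start.
- bot.read_ft_torque(): the same for the moment, N m.
- bot.read_grip_width(): finger opening in m.
Only numpy, scipy, OpenCV 4.12 (cv2) and the standard library are available. Lean on these libraries where they do the work, as an engineer would, in place of code of your own. Each camera call takes 0.05 s, during which the arm holds its last target.

## Working session

There is one attempt and no reset: what is moved stays moved. The work goes in short steps, each a Python script; the robot and the scene stay as the last script left them, time stands still between calls to the robot, and variables do not carry over. Pictures are saved under pics/ and viewed, and the job is handed in when it is done.

```bash
mkdir -p pics; ls; python3 - <<'E'
from cell import bot, eyes
import cv2, numpy as np
print(bot.read_clock())
for n in("side","top","wrist"):
    m=eyes.camera_model(n); p,d=eyes.grab_frame(n)
    cv2.imwrite(f"pics/a_{n}.png",p[:,:,::-1]); np.savez(f"a_{n}.npz",p=p,d=d,K=m["K"],T=m["world_from_camera"])
    print(n,{k:(np.round(v,3).tolist() if k!='name' else v) for k,v in m.items()}, (d>0).mean())
print(bot.read_clock(),bot.pinch_z)
E
```

```text
pics
0.0
side {'K': [[546.621, 0.0, 321.211], [0.0, 546.621, 236.522], [0.0, 0.0, 1.0]], 'world_from_camera': [[0.999, 0.023, -0.026, 0.556], [-0.034, 0.527, -0.849, -1.108], [-0.006, 0.85, 0.527, 0.763], [0.0, 0.0, 0.0, 1.0]]} 0.9957063802083334
top {'K': [[591.503, 0.0, 320.728], [0.0, 591.503, 243.029], [0.0, 0.0, 1.0]], 'world_from_camera': [[-0.002, 0.993, -0.116, 0.395], [-1.0, -0.001, 0.014, 0.017], [0.014, 0.116, 0.993, 1.479], [0.0, 0.0, 0.0, 1.0]]} 0.996015625
wrist {'K': [[340.907, 0.0, 313.326], [0.0, 340.907, 243.002], [0.0, 0.0, 1.0]], 'world_from_camera': [[0.348, 0.907, 0.238, 0.257], [-0.937, 0.337, 0.086, -0.491], [-0.002, -0.253, 0.967, 0.384], [0.0, 0.0, 0.0, 1.0]]} 0.9953190104166667
0.15 0.0188
```

View pics/a_side.png

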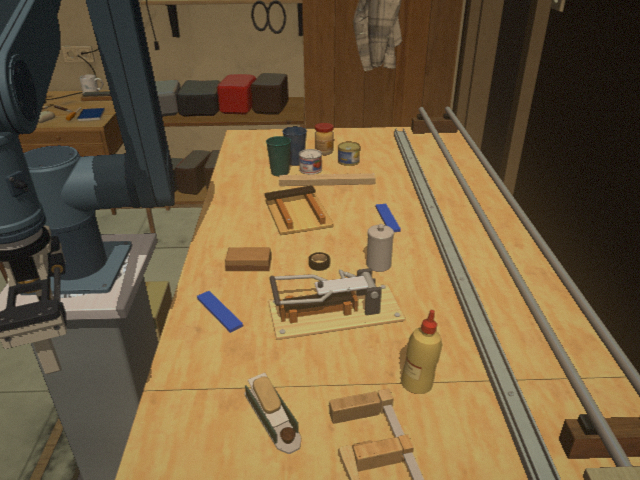

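View pics/a_top.png

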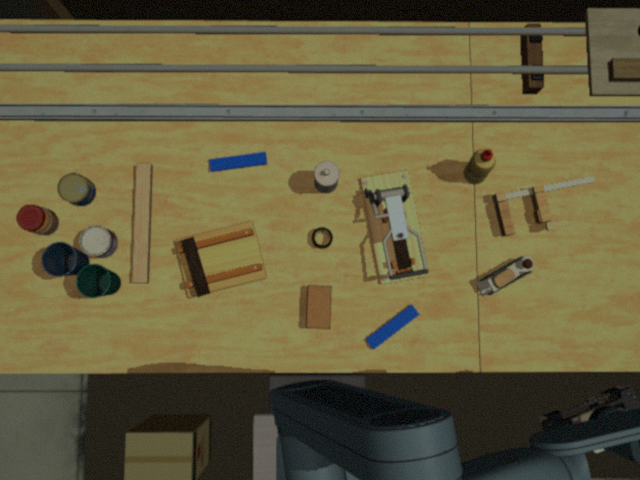

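View pics/a_wrist.png

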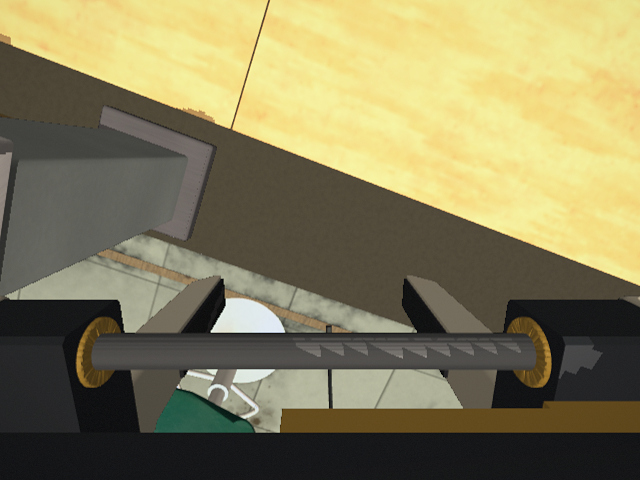

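The side view shows the clamp at about (335,300), the rack at (298,210) and the can at (380,248). In the top view the grip bar is near (405,275), the hinge near (388,195), the other blank near (193,266), and the rack's free half is to its right. The blue bars are decoys. I'll enlarge both views.

```bash
cat > h.py <<'E'
import numpy as np, cv2
def load(n):
    z=np.load(n); return z["p"],z["d"],z["K"],z["T"]
def ray(uv,K,T):
    u,v=uv; d=np.array([(u-K[0,2])/K[0,0],-(v-K[1,2])/K[1,1],-1.0])
    return T[:3,3],T[:3,:3]@d
def onplane(uv,z,K,T):
    o,d=ray(uv,K,T); return o+d*(z-o[2])/d[2]
def pt(uv,d,K,T):
    o,r=ray(uv,K,T); return o+r*d[int(round(uv[1])),int(round(uv[0]))]
def proj(P,K,T):
    c=T[:3,:3].T@(np.asarray(P)-T[:3,3]); return np.array([K[0,2]+K[0,0]*c[0]/-c[2],K[1,2]+K[1,1]*c[1]/c[2]])
def tri(uvs,cams):
    A=np.zeros((3,3));b=np.zeros(3)
    for uv,(K,T) in zip(uvs,cams):
        o,d=ray(uv,K,T); d=d/np.linalg.norm(d); M=np.eye(3)-np.outer(d,d); A+=M;b+=M@o
    X=np.linalg.solve(A,b); return X,[float(np.linalg.norm(proj(X,*c)-u)) for u,c in zip(uvs,cams)]
E
python3 - <<'E'
from h import *
p,d,K,T=load("a_top.npz")
c=cv2.resize(p[150:310,160:450],None,fx=2.7,fy=2.7,interpolation=cv2.INTER_CUBIC); cv2.imwrite("pics/b_top.png",c[:,:,::-1])
for n,uv in dict(bar=(408,276),barL=(385,281),barR=(428,272),hinge=(387,196),jigTL=(360,179),jigTR=(408,171),table=(280,330),other=(193,266),rk=(252,225),can=(326,170)).items(): print(n,pt(uv,d,K,T).round(3))
p,d,K,T=load("a_side.npz")
c=cv2.resize(p[180:340,255:415],None,fx=3.7,fy=3.7,interpolation=cv2.INTER_CUBIC); cv2.imwrite("pics/b_side.png",c[:,:,::-1])
E
```

```text
bar [ 0.479 -0.21   0.084]
barL [ 0.471 -0.165  0.005]
barR [ 0.494 -0.273  0.005]
hinge [ 0.673 -0.164  0.073]
jigTL [ 0.73  -0.105  0.007]
jigTR [ 0.753 -0.229 -0.003]
table [0.351 0.096 0.001]
other [0.506 0.306 0.04 ]
rk [0.612 0.167 0.009]
can [ 0.728 -0.016  0.111]
```

View pics/b_top.png

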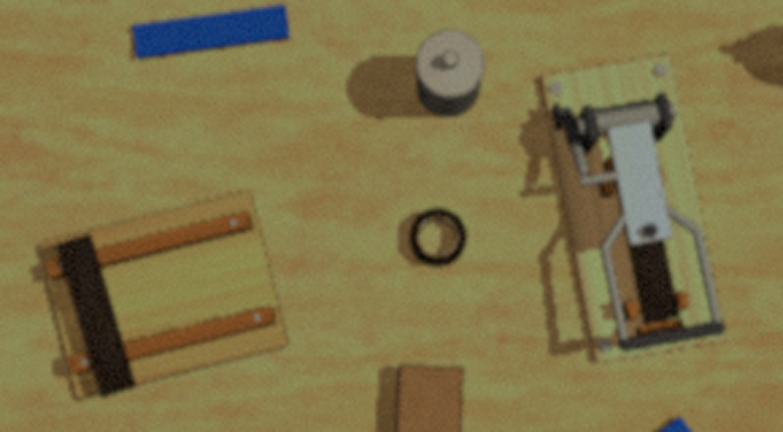

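View pics/b_side.png

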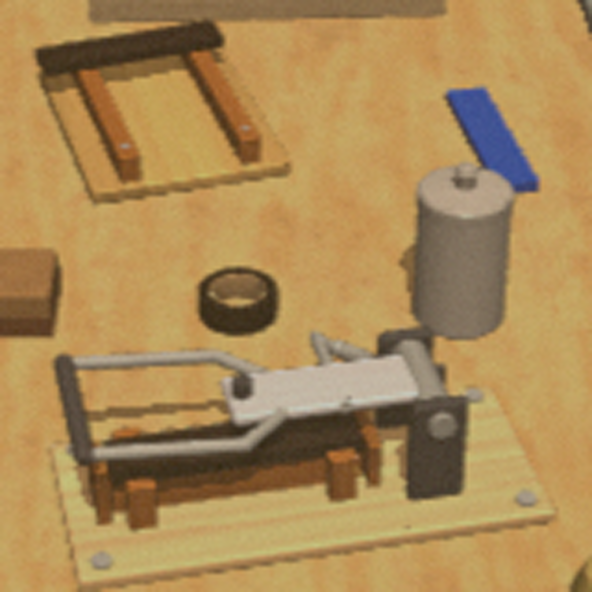

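```bash
cat >> h.py <<'E'
def Rdown(yaw):
    # tool x along yaw, z down
    c,s=np.cos(yaw),np.sin(yaw); return np.array([[c,s,0],[s,-c,0],[0,0,-1.0]])
E
python3 - <<'E'
from h import *
from cell import bot, kinematics, eyes
R=bot.read_tool_rot();p=bot.read_tcp_pos();print(R.round(3),p.round(3))
T=eyes.camera_model("wrist")["world_from_camera"]
Rc=R.T@T[:3,:3]; tc=R.T@(T[:3,3]-p); np.savez("hand.npz",R=Rc,t=tc); print(Rc.round(3),tc.round(4))
jy=np.deg2rad(13.3); h=np.array([.673,-.164]); ex=np.array([np.cos(jy),np.sin(jy)]); 
for a in (0,np.pi): 
  for th in (0,.5,1,1.3,1.5,1.72):
    x=-.2*np.cos(th)+.014*np.sin(th); z=.2*np.sin(th)+.014*np.cos(th)+.066
    P=np.r_[h+ex*x,z-.019]; q=kinematics.solve_ik(P,Rdown(jy+a)); print(th,P.round(3),None if q is None else np.round(q,2))
n=h-ex*.11
for a in (np.pi/2,-np.pi/2):
  for P in (np.r_[n,.02],np.r_[n,.2],[.43,.22,.2],[.43,.22,.02]):
    q=kinematics.solve_ik(P,Rdown(jy+a));print(np.round(P,3),None if q is None else np.round(q,2))
E
```

```text
[[ 0.348 -0.937 -0.   ]
 [-0.937 -0.348  0.001]
 [-0.001 -0.    -1.   ]] [ 0.192 -0.515  0.187]
[[ 1.     0.     0.001]
 [ 0.    -0.967 -0.254]
 [ 0.001  0.254 -0.967]] [-0.0002 -0.0698 -0.1965]
0 [ 0.478 -0.21   0.061] [-0.63  0.33  1.77 -0.    1.04 -0.86]
0.5 [ 0.509 -0.203  0.155] [-0.58  0.28  1.59 -0.    1.27 -0.82]
1 [ 0.579 -0.186  0.223] [-0.49  0.35  1.33 -0.    1.47 -0.73]
1.3 [ 0.634 -0.173  0.243] [-0.44  0.43  1.16 -0.    1.56 -0.67]
1.5 [ 0.673 -0.164  0.247] [-0.4   0.5   1.04 -0.    1.6  -0.63]
1.72 [ 0.715 -0.154  0.243] [-0.36  0.58  0.91 -0.    1.65 -0.6 ]
0 [ 0.478 -0.21   0.061] [-0.63  0.33  1.77 -0.    1.04  2.28]
0.5 [ 0.509 -0.203  0.155] [-0.58  0.28  1.59 -0.    1.27  2.33]
1 [ 0.579 -0.186  0.223] [-0.49  0.35  1.33 -0.    1.47  2.42]
1.3 [ 0.634 -0.173  0.243] [-0.44  0.43  1.16 -0.    1.56  2.47]
1.5 [ 0.673 -0.164  0.247] [-0.4   0.5   1.04 -0.    1.6   2.51]
1.72 [ 0.715 -0.154  0.243] [-0.36  0.58  0.91 -0.    1.65  2.55]
[ 0.566 -0.189  0.02 ] [-0.51  0.5   1.62 -0.    1.02 -2.31]
[ 0.566 -0.189  0.2  ] [-0.51  0.34  1.4  -0.    1.41 -2.31]
[0.43 0.22 0.2 ] [ 0.24  0.13  1.67 -0.    1.34 -1.56]
[0.43 0.22 0.02] [ 0.24  0.33  1.91 -0.    0.91 -1.56]
[ 0.566 -0.189  0.02 ] [-0.51  0.5   1.62 -0.    1.02  0.83]
[ 0.566 -0.189  0.2  ] [-0.51  0.34  1.4  -0.    1.41  0.83]
[0.43 0.22 0.2 ] [ 0.24  0.13  1.67 -0.    1.34  1.58]
[0.43 0.22 0.02] [ 0.24  0.33  1.91 -0.    0.91  1.58]
```

```bash
cat >> h.py <<'E'
H=np.load("hand.npz")
def tcp_for(P,uv,K,yaw,camz):
    R=Rdown(yaw); Rw=R@H["R"]; d=Rw@np.array([(uv[0]-K[0,2])/K[0,0],-(uv[1]-K[1,2])/K[1,1],-1.0])
    cam=np.asarray(P)+d*(camz-P[2])/d[2]; return cam-R@H["t"]
def snap(name,cam="wrist"):
    from cell import eyes
    m=eyes.camera_model(cam); p,d=eyes.grab_frame(cam)
    cv2.imwrite(f"pics/{name}.png",p[:,:,::-1]); np.savez(f"{name}.npz",p=p,d=d,K=m["K"],T=m["world_from_camera"])
E
python3 - <<'E'
from h import *
from cell import bot, eyes
K=np.array(eyes.camera_model("wrist")["K"]); jy=np.deg2rad(13.3)
ex=np.array([np.cos(jy),np.sin(jy),0]); n=np.array([.566,-.189,.05])
for i,s in enumerate((-.07,.05)):
    P=tcp_for(n,(313-s/0.36*341,150),K,jy,.41); print(P.round(3))
    bot.move_ptp(P,Rdown(jy)); bot.wait(.2); snap(f"j{i}"); print(bot.read_clock())
E
```

```text
[ 0.518 -0.276  0.214]
1.9
[ 0.631 -0.249  0.214]
2.6833
```

View pics/j0.png

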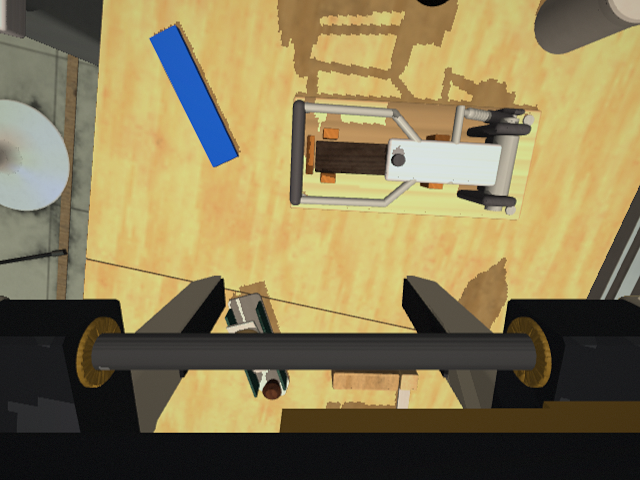

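View pics/j1.png

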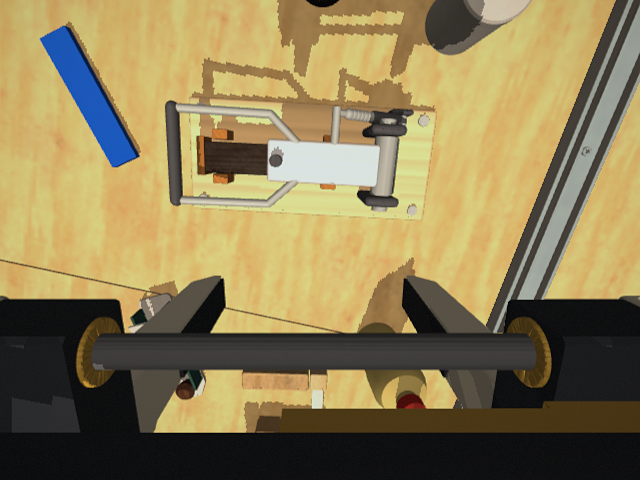

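Both wrist views show the shut clamp. The bar runs from (299,100) to (295,206) in j0 and from (172,104) to (176,203) in j1, with the dark blank and white arm plate to its right. The plate edges tilt slightly, so the jig's yaw is a few degrees less than 13.3°. Next I'll measure it with masks.

```bash
python3 - <<'E'
from h import *
res={}
def comp(m,roi):
    z=np.zeros_like(m); x0,y0,x1,y1=roi; z[y0:y1,x0:x1]=m[y0:y1,x0:x1]
    cs,_=cv2.findContours(z,cv2.RETR_EXTERNAL,cv2.CHAIN_APPROX_NONE); return max(cs,key=cv2.contourArea)
for n,rb,rk in (("j0",(280,90,306,215),(312,140,390,178)),("j1",(155,90,184,215),(200,140,270,178))):
    p,d,K,T=load(n+".npz"); hsv=cv2.cvtColor(p,cv2.COLOR_RGB2HSV)
    m=((hsv[...,1]<60)&(hsv[...,2]<115)).astype(np.uint8)*255
    c=comp(m,rb); (cx,cy),wh,a=cv2.minAreaRect(c); print(n,"bar",(round(cx,1),round(cy,1)),np.round(wh,1),round(a,1),cv2.boundingRect(c))
    box=cv2.boxPoints(cv2.minAreaRect(c)); box=box[np.argsort(box[:,1])]; t,b=box[:2].mean(0),box[2:].mean(0); print(t,b)
    m2=((hsv[...,2]<75)&(hsv[...,0]<20)&(hsv[...,1]>60)).astype(np.uint8)*255
    c2=comp(m2,rk); r=cv2.minAreaRect(c2); print("blank",np.round(r[0],1),np.round(r[1],1),round(r[2],1))
    bx=cv2.boxPoints(r); bx=bx[np.argsort(bx[:,0])]; 
    l,rr=bx[:2].mean(0),bx[2:].mean(0); 
    A,B=onplane(l,.044,K,T),onplane(rr,.044,K,T); print("  blank left end",A.round(4),"yaw",np.rad2deg(np.arctan2(*(B-A)[1::-1])).round(2))
    # blank side edges fit
    w=(hsv[...,2]>200)&(hsv[...,1]<30); 
    c3=comp(w.astype(np.uint8)*255,(rk[2]-5,130,rk[2]+125,195)); r3=cv2.minAreaRect(c3);print("plate",np.round(r3[0],1),np.round(r3[1],1),round(r3[2],1))
    res[n]=(K,T,np.array([cx,cy]),t,b,l)
    dbg=p.copy(); cv2.drawContours(dbg,[c,c2,c3],-1,(255,0,0),1)
    x0=rb[0]-20; cv2.imwrite(f"pics/{n}_m.png",cv2.resize(dbg[80:230,x0:x0+290],None,fx=2.7,fy=2.7,interpolation=cv2.INTER_NEAREST)[:,:,::-1])
cams=[res[k][:2] for k in res]
for i,nm in ((2,"bar mid"),(3,"bar +y"),(4,"bar -y"),(5,"blank left")): 
    X,e=tri([res[k][i] for k in res],cams); print(nm,X.round(4),np.round(e,2))
E
```

```text
j0 bar (297.5, 152.0) [104.  15.] 90.0 (290, 100, 16, 105)
[297.5 100. ] [297.5 204. ]
blank [350.4 158.1] [70.4 31.6] 2.8
  blank left end [ 0.5033 -0.2104  0.044 ] yaw 10.45
plate [443.6 162.2] [111.6  40.2] 3.1
j1 bar (173.5, 152.5) [103.4  12.8] 87.3 (165, 101, 18, 104)
[171.043    100.902725] [175.95929 204.14482]
blank [234.8 159.7] [64.4 35.5] 4.4
  blank left end [ 0.5016 -0.2112  0.044 ] yaw 8.91
plate [322.5 162.9] [111.3  40.2] 3.3
bar mid [ 0.4861 -0.2101  0.082 ] [0.01 0.01]
bar +y [ 0.476  -0.1655  0.0766] [0.12 0.12]
bar -y [ 0.4967 -0.2565  0.0877] [0.13 0.13]
blank left [ 0.5034 -0.2105  0.0499] [0.17 0.17]
```

View pics/j0_m.png

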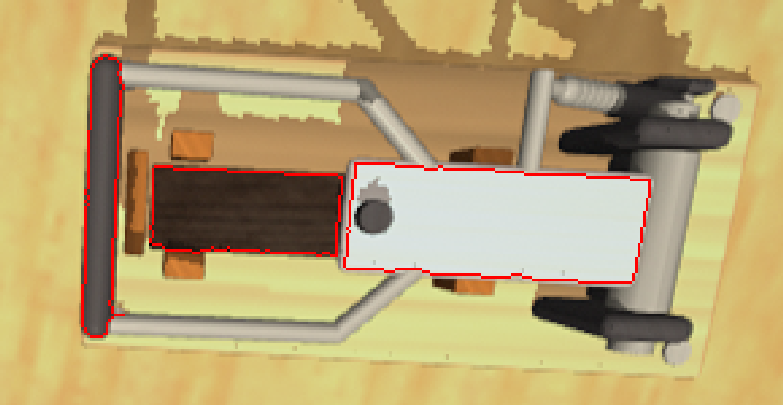

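View pics/j1_m.png

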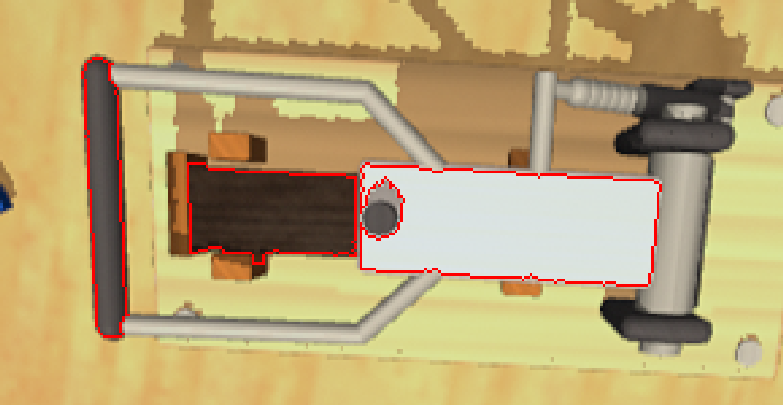

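```bash
python3 - <<'E'
from h import *
ang=lambda v:np.rad2deg(np.arctan2(v[1],v[0]))
def fit(P): 
    v=cv2.fitLine(np.float32(P)[:,:2],cv2.DIST_HUBER,0,.001,.001).ravel(); return v
for n,rb,cb,cp in (("j0",(285,95,306,210),(320,382),(395,495)),("j1",(160,95,184,210),(206,262),(275,370))):
    p,d,K,T=load(n+".npz"); hsv=cv2.cvtColor(p,cv2.COLOR_RGB2HSV)
    m=(hsv[...,1]<60)&(hsv[...,2]<115)
    P=[]
    for v in range(106,200):
        u=np.nonzero(m[v,rb[0]:rb[2]])[0]
        if len(u)>8: P.append(onplane((rb[0]+np.median(u),v),.082,K,T))
    v=fit(P); a=ang(v[:2]); print(n,"bar: jig yaw",round((a+90)%180-0,2), "pt",np.mean(P,0).round(4))
    # arm plate, both edges at z~.08
    w=(hsv[...,2]>170)&(hsv[...,1]<40)
    for nm,(u0,u1),msk,z in (("plate",cp,w,.078),("blank",cb,(hsv[...,2]<75),.044)):
        T1=[];B1=[]
        for u in range(u0,u1):
            r=np.nonzero(msk[135:190,u])[0]
            if len(r)>10:
                T1.append(onplane((u,135+r[0]-.5),z,K,T)); B1.append(onplane((u,135+r[-1]+.5),z,K,T))
        mid=(np.array(T1)+np.array(B1))/2; a,b,c=[fit(q) for q in (T1,B1,mid)]
        print("  ",nm,[round(float(ang(q[:2])),2) for q in (a,b,c)],"mid",mid.mean(0).round(4),"width",np.round(abs(np.cross(c[:2],(a-b)[2:])),4))
# centre fits: bar ends by eye + mid
c=[load(n+".npz")[2:] for n in("j0","j1")]
for uv in (((298.9,101.5),(170.9,102.2)),((295.2,204),(176.5,204)),((396.5+1.5,160),(275.5,159.5))): X,e=tri(uv,c); print(X.round(4),np.round(e,2))
E
```

```text
j0 bar: jig yaw 10.11 pt [ 0.4858 -0.2111  0.082 ]
   plate [10.25, 10.77, 9.92] mid [ 0.6237 -0.1879  0.078 ] width 0.0381
   blank [10.44, 11.8, 10.94] mid [ 0.5393 -0.2033  0.044 ] width 0.0309
j1 bar: jig yaw 10.11 pt [ 0.4861 -0.2106  0.082 ]
   plate [9.9, 10.51, 9.97] mid [ 0.6232 -0.1878  0.078 ] width 0.0381
   blank [10.28, 13.21, 10.94] mid [ 0.533  -0.2045  0.044 ] width 0.0316
[ 0.4778 -0.1669  0.0809] [0.01 0.01]
[ 0.4944 -0.2581  0.0799] [0.2 0.2]
[ 0.5797 -0.1952  0.079 ] [0.55 0.55]<stdin>:22: DeprecationWarning: Arrays of 2-dimensional vectors are deprecated. Use arrays of 3-dimensional vectors instead. (deprecated in NumPy 2.0)
```

```bash
cat >> h.py <<'E'
JY=np.deg2rad(10.15); EX=np.array([np.cos(JY),np.sin(JY),0]); EY=np.array([-EX[1],EX[0],0]); BAR=np.array([.4861,-.2115,.0805])
def off(th): return EX*(-.2*np.cos(th)+.014*np.sin(th))+np.array([0,0,.2*np.sin(th)+.014*np.cos(th)])
E
python3 - <<'E'
from h import *
from cell import bot, eyes, close_gripper
R=Rdown(JY); P=BAR-[0,0,.019]
bot.move_ptp(P+[0,0,.08],R); bot.move_straight(P,velocity=.1); f0=bot.read_ft_force()
print(bot.read_tcp_pos().round(4),f0.round(2)); 
close_gripper(25); print("w",bot.read_grip_width(),bot.read_ft_force().round(2),bot.read_clock())
snap("g0")
P0=P
for th in (.05,.1,.2):
    bot.move_straight(P0+off(th)-off(0),velocity=.08); print(th,bot.read_tcp_pos().round(4),bot.read_ft_force().round(2),round(bot.read_grip_width(),4),bot.read_clock())
snap("g1"); snap("g1s","side")
E
```

```text
[ 0.4867 -0.2119  0.062 ] [-0.6   0.52 -0.68]
w 0.0005011773918750606 [-0.31  0.23  0.43] 5.7833
0.05 [ 0.4876 -0.2117  0.072 ] [-0.71  0.09  0.37] 0.0006 6.1083
0.1 [ 0.4888 -0.2113  0.0817] [-0.47 -0.17  0.5 ] -0.0 6.3833
0.2 [ 0.493  -0.2104  0.1011] [-0.64 -0.2  -0.15] 0.0004 6.7833
```

View pics/g0.png

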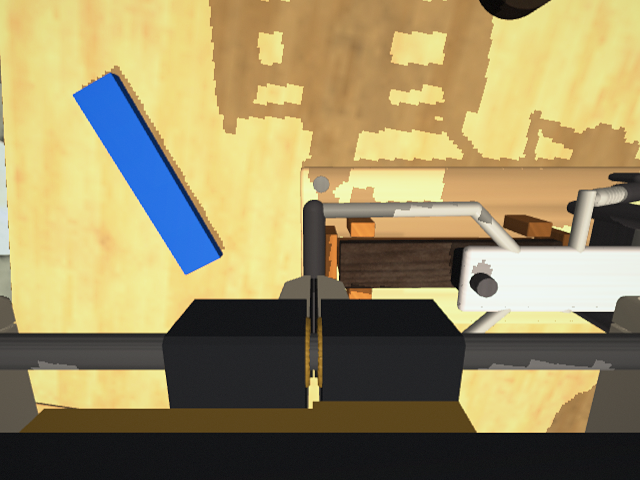

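View pics/g1s.png

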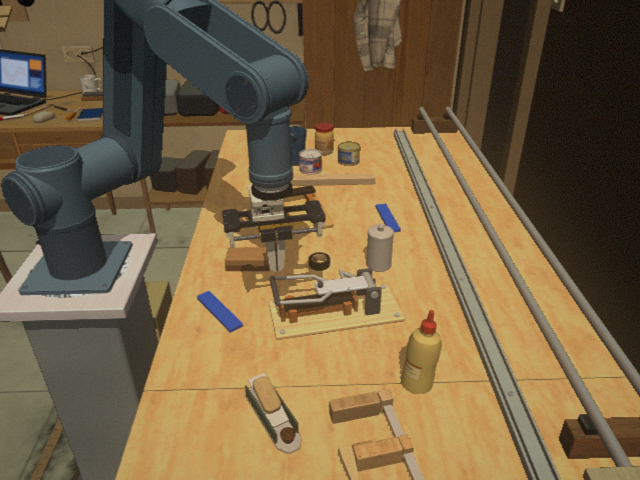

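The grip width is 0, so the fingers closed on nothing. In g0 the closed fingers at (315,280) overlie the bar at (315,210–275), and in the side view the fingertips at (278,268) sit behind or above the bar. I'll check where the fingertips really are against the readings.

```bash
python3 - <<'E'
from h import *
from cell import bot
t=bot.read_tcp_pos(); print(t.round(4))
p,d,K,T=load("g1s.npz"); print("tcp in side",proj(t,K,T).round(1),"bar",proj(BAR,K,T).round(1),"ends",proj(BAR+.042*EY,K,T).round(1),proj(BAR-.042*EY,K,T).round(1))
cv2.imwrite("pics/g1s_c.png",cv2.resize(p[190:350,200:400],None,fx=4,fy=3.7,interpolation=cv2.INTER_CUBIC)[:,:,::-1])
pp,dd,KK,TT=load("g0.npz"); print("cam g0",TT[:3,3].round(4)); print("bar ends in g0",proj(BAR+.042*EY,KK,TT).round(1),proj(BAR-.042*EY,KK,TT).round(1),"tcp",proj(BAR-[0,0,.019],KK,TT).round(1), proj(BAR,KK,TT).round(1))
for uv in ((277,262),(274,264),(281,262)): print("side finger pt",pt(uv,d,K,T).round(3))
snap("g1t","top")
p,d,K,T=load("g1t.npz"); print("top tcp",proj(t,K,T).round(1),"bar",proj(BAR,K,T).round(1))
cv2.imwrite("pics/g1t_c.png",cv2.resize(p[150:310,340:480],None,fx=3.7,fy=3.7,interpolation=cv2.INTER_CUBIC)[:,:,::-1])
E
```

```text
[ 0.4924 -0.2101  0.1005]
tcp in side [276.9 281.8] bar [274.3 290.1] ends [271.5 278.3] [277.2 302.7]
cam g0 [ 0.4738 -0.1427  0.258 ]
bar ends in g0 [313.8 209.2] [313.8 351.4] tcp [313.8 272.8] [313.8 284.3]
side finger pt [ 0.495 -0.215  0.153]
side finger pt [ 0.49  -0.223  0.153]
side finger pt [ 0.503 -0.218  0.154]
top tcp [409.1 269.8] bar [408.4 273. ]
```

View pics/g1s_c.png

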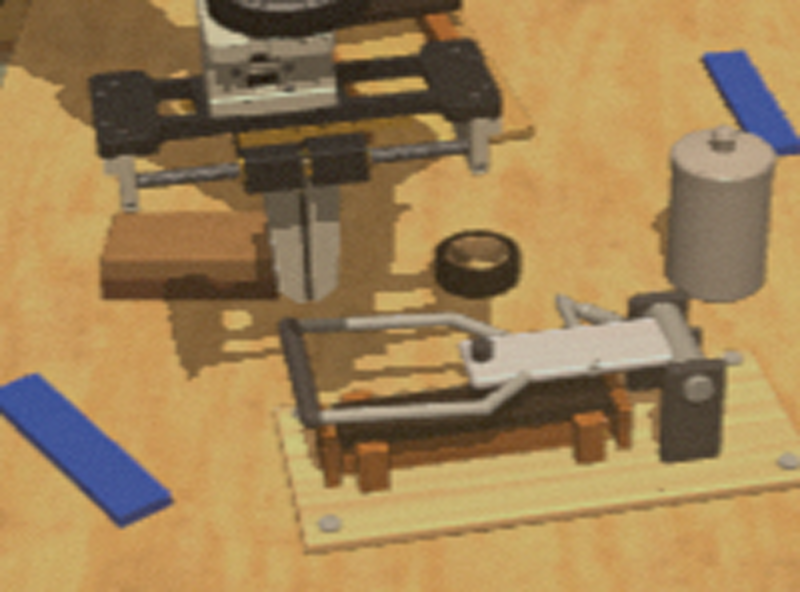

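View pics/g1t_c.png

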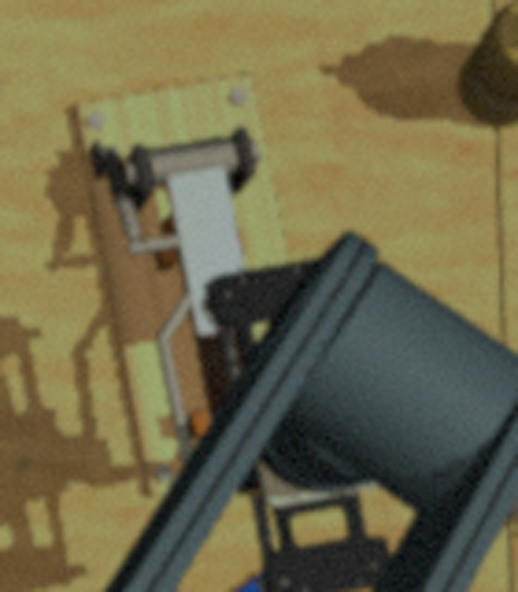

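```bash
python3 - <<'E'
from h import *
p,d,K,T=load("g1s.npz")
for v in range(254,290,2): print(v,p[v,277],pt((277,v),d,K,T).round(4), p[v,275],pt((275,v),d,K,T).round(4))
pp,dd,KK,TT=load("g1.npz")
print(TT[:3,3])
for v in range(262,300,3): print(v,[pt((u,v),dd,KK,TT).round(3).tolist() for u in (300,308,322)])
E
```

```text
254 [109  96  77] [ 0.4965 -0.22    0.1746] [106  90  75] [ 0.4926 -0.2201  0.1749]
256 [108  97  76] [ 0.4962 -0.2188  0.1692] [131 115  92] [ 0.4924 -0.2207  0.1705]
258 [101  90  73] [ 0.4957 -0.215   0.1619] [130 117  93] [ 0.4921 -0.2197  0.1652]
260 [101  92  70] [ 0.4959 -0.2206  0.161 ] [129 114  90] [ 0.492  -0.221   0.1614]
262 [99 86 69] [ 0.4953 -0.2153  0.1526] [133 119  96] [ 0.4916 -0.2192  0.1554]
264 [99 86 64] [ 0.4953 -0.2185  0.15  ] [136 120  98] [ 0.4914 -0.2196  0.1509]
266 [86 72 54] [ 0.4949 -0.2172  0.1444] [138 122 101] [ 0.4912 -0.2198  0.1463]
268 [75 65 51] [ 0.4947 -0.2175  0.1397] [141 123 102] [ 0.4909 -0.2186  0.1406]
270 [80 66 50] [ 0.4812 -0.0233 -0.0021] [140 124  98] [ 0.4908 -0.2216  0.1379]
272 [127  93  56] [ 0.4817 -0.0359  0.0009] [130 100  60] [ 0.4771 -0.0373  0.002 ]
274 [126  96  52] [ 0.4825 -0.0514  0.0061] [127  96  55] [ 0.4775 -0.0473  0.0033]
276 [117 101  80] [ 0.4907 -0.173   0.0881] [122 102  77] [ 0.4865 -0.1733  0.0885]
278 [98 88 74] [ 0.4906 -0.1754  0.0847] [82 73 57] [ 0.4865 -0.1769  0.0859]
280 [123  96  55] [ 0.483  -0
[... 701 characters left out ...]
 -0.23, 0.039]]
274 [[0.485, -0.218, 0.085], [0.49, -0.217, 0.086], [0.506, -0.242, 0.011]]
277 [[0.484, -0.202, 0.134], [0.488, -0.202, 0.132], [0.496, -0.201, 0.133]]
280 [[0.485, -0.202, 0.138], [0.488, -0.202, 0.138], [0.495, -0.201, 0.138]]
283 [[0.485, -0.202, 0.142], [0.489, -0.202, 0.142], [0.495, -0.201, 0.141]]
286 [[0.485, -0.202, 0.146], [0.489, -0.202, 0.145], [0.495, -0.201, 0.145]]
289 [[0.485, -0.202, 0.149], [0.489, -0.202, 0.149], [0.495, -0.2, 0.15]]
292 [[0.485, -0.203, 0.152], [0.489, -0.202, 0.153], [0.495, -0.201, 0.152]]
295 [[0.485, -0.202, 0.157], [0.489, -0.202, 0.156], [0.495, -0.2, 0.157]]
298 [[0.485, -0.202, 0.16], [0.489, -0.202, 0.159], [0.495, -0.201, 0.16]]
```

View pics/g1.png

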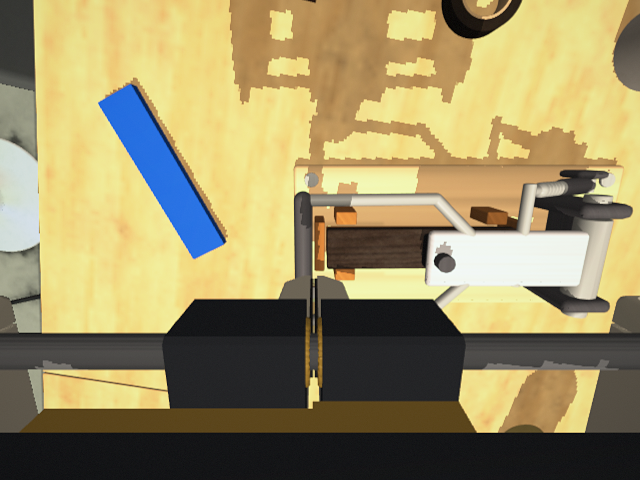

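The wrist depth (row 277) and the side silhouette (row 271) both put the real fingertips at z≈0.132, with the TCP reading 0.1005. The reported TCP is therefore about 31 mm beyond the visible tips, and the fingers closed just above the bar (top 0.086). I'll measure that offset in the tool frame with the fingers open and shut, and from several images, before going on.

```bash
python3 - <<'E'
from h import *
# camera->tool constant: Xtool = H.R Xc + H.t
for n,us in (("a_wrist",range(205,222,3)),("j0",range(205,222,3)),("j1",range(405,420,3)),("g0",range(298,326,4)),("g1",range(298,326,4))):
    p,d,K,T=load(n+".npz")
    best=[]
    for u in us:
        for v in range(268,300):
            if 0<d[v,u]<.2:
                c=np.array([(u-K[0,2])/K[0,0]*d[v,u],-(v-K[1,2])/K[1,1]*d[v,u],-d[v,u]]); best.append(np.r_[H["R"]@c+H["t"],u,v]); break
    best=np.array(best); print(n,best.round(4).tolist()[:6])
E
```

```text
a_wrist [[-0.0552, -0.0084, -0.0341, 205.0, 279.0], [-0.054, -0.0085, -0.0332, 208.0, 278.0], [-0.0529, -0.0085, -0.0317, 211.0, 277.0], [-0.0515, -0.0088, -0.031, 214.0, 276.0], [-0.0498, -0.009, -0.0315, 217.0, 276.0], [-0.0485, -0.0086, -0.0305, 220.0, 276.0]]
j0 [[-0.0548, -0.0088, -0.0353, 205.0, 279.0], [-0.0531, -0.0095, -0.0357, 208.0, 278.0], [-0.0521, -0.0094, -0.034, 211.0, 277.0], [-0.0512, -0.0091, -0.0319, 214.0, 276.0], [-0.0502, -0.0086, -0.0303, 217.0, 276.0], [-0.0485, -0.0087, -0.0305, 220.0, 276.0]]
j1 [[0.0468, -0.0074, -0.0316, 405.0, 279.0], [0.0484, -0.0089, -0.0312, 408.0, 276.0], [0.0496, -0.0092, -0.0321, 411.0, 276.0], [0.0514, -0.009, -0.0314, 414.0, 276.0], [0.0527, -0.0087, -0.0321, 417.0, 277.0]]
g0 [[-0.0081, -0.0086, -0.0334, 298.0, 278.0], [-0.0061, -0.0089, -0.0328, 302.0, 277.0], [-0.0043, -0.0103, -0.0226, 306.0, 268.0], [-0.0021, -0.0108, -0.0241, 310.0, 268.0], [0.0, -0.0104, -0.023, 314.0, 268.0], [0.0022, -0.0106, -0.0236, 318.0, 268.0]]
g1 [[-0.0081, -0.0089, -0.0341, 298.0, 278.0], [-0.0061, -0.0088, -0.0325, 302.0, 277.0], [-0.0041, -0.0085, -0.03, 306.0, 276.0], [-0.0021, -0.0083, -0.0295, 310.0, 276.0], [0.0, -0.0072, -0.031, 314.0, 279.0], [0.0021, -0.0086, -0.0303, 318.0, 276.0]]
```

The tip offset is consistently 30 mm (tool z −0.030), open and shut. The effective grasp point is therefore 49 mm behind the reported TCP, and I'll use that. I'll retry the bar grasp stepwise, watching force and width.

```bash
echo 'TIP=.030; GR=.049' >> h.py
python3 - <<'E'
from h import *
from cell import bot, eyes, close_gripper, let_go
R=Rdown(JY); P=BAR-[0,0,GR]
bot.move_straight(BAR+[0,0,.02]); let_go(); print(bot.read_grip_width(),bot.read_clock())
ok=True
for z in (.02,.01,0):
    bot.move_straight(P+[0,0,z],velocity=.08); f=bot.read_ft_force(); print(bot.read_tcp_pos().round(4),f.round(2))
    if np.linalg.norm(f)>6: ok=False;break
if ok:
    close_gripper(25); print("w",bot.read_grip_width(),bot.read_ft_force().round(2),bot.read_clock()); snap("k0")
    if bot.read_grip_width()>.008:
        for th in (.05,.1,.2):
            bot.move_straight(P+off(th)-off(0),velocity=.08); print(th,bot.read_tcp_pos().round(4),bot.read_ft_force().round(2),round(bot.read_grip_width(),4),bot.read_clock())
        snap("k1"); snap("k1s","side")
E
```

```text
0.09289635907959891 8.6583
[ 0.4864 -0.2117  0.0517] [-0.51  0.03 -0.23]
[ 0.4858 -0.2113  0.0413] [-0.72 -0.04 -0.22]
[ 0.4857 -0.2113  0.0312] [ 0.01  0.56 -0.23]
w 0.010848725569218683 [ 1.52  0.47 -0.05] 11.2167
0.05 [ 0.4873 -0.2113  0.0412] [ 4.56 -0.67 -5.67] 0.0111 11.5417
0.1 [ 0.4887 -0.211   0.051 ] [ 4.34 -1.15 -6.08] 0.0116 11.8167
0.2 [ 0.4927 -0.2103  0.0705] [ 5.09 -0.24 -6.55] 0.011 12.2167
```

View pics/k1s.png

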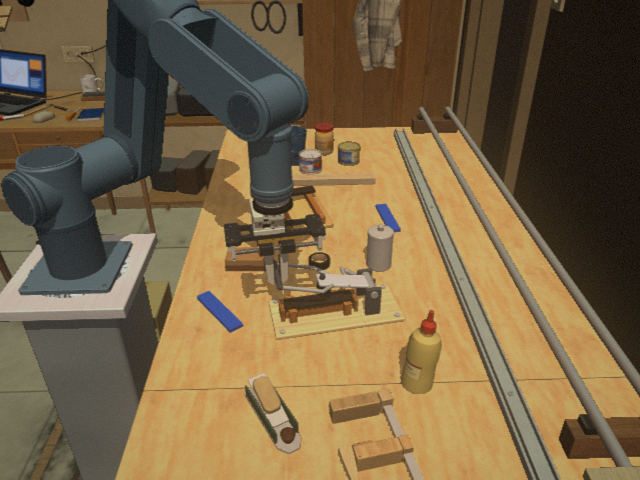

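The bar is gripped (width 11 mm), and the side view shows it between the fingers at about (278,285) with the arm rising. The load is about 6 N, as expected. I'll continue along the arc.

```bash
python3 - <<'E'
from h import *
from cell import bot, eyes
P=BAR-[0,0,GR]
for th in np.arange(.35,1.71,.15):
    bot.move_straight(P+off(th)-off(0),velocity=.12); f=bot.read_ft_force(); w=bot.read_grip_width(); print(round(th,2),bot.read_tcp_pos().round(3),f.round(1),round(w,4),bot.read_clock())
    if np.linalg.norm(f)>25 or w<.008: print("ABORT");break
snap("k2s","side"); snap("k2")
E
```

```text
0.35 [ 0.502 -0.209  0.099] [ 0.8 -1.2 -5.2] 0.0109 12.7167
0.5 [ 0.515 -0.206  0.125] [-4.7 -2.3 -2.5] 0.0115 13.1167
0.65 [ 0.532 -0.203  0.15 ] [-8.5 -2.1  3.2] 0.0109 13.5167
0.8 [ 0.553 -0.2    0.172] [-13.2  -0.8  11. ] 0.0111 13.9167
0.95 [ 0.578 -0.196  0.191] [-10.2  -0.3  14.6] 0.0114 14.3167
1.1 [ 0.606 -0.191  0.205] [-6.6  1.2 12.2] 0.0108 14.7167
1.25 [ 0.635 -0.185  0.214] [-1.1  0.8  8.5] 0.0113 15.1167
1.4 [ 0.665 -0.18   0.218] [1.  0.5 6.1] 0.011 15.5167
1.55 [ 0.694 -0.175  0.218] [ 2.8 -0.6  3.1] 0.0112 15.9167
1.7 [ 0.722 -0.17   0.213] [ 3.4 -1.1 -1.6] 0.0109 16.3167
```

View pics/k2s.png

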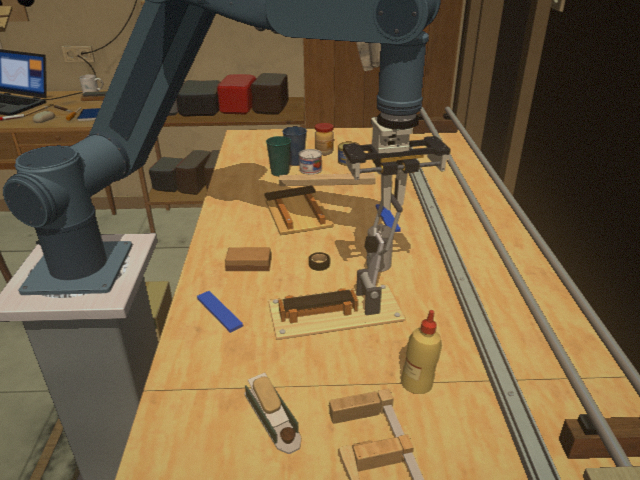

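The arm is standing past the dead point: hinge at (370,290), bar up at (395,200), and the blank still in its nest at (318,300). I'll release, rise clear, and take two wrist views of the blank from the side away from the arm.

```bash
python3 - <<'E'
from h import *
from cell import bot, eyes, let_go
K=np.array(eyes.camera_model("wrist")["K"])
let_go(); t=bot.read_tcp_pos(); print(bot.read_ft_force().round(1),bot.read_clock())
bot.move_straight(t+[0,0,.08],velocity=.2); bot.move_straight(t+[0,0,.08]-EX*.15-EY*.05,velocity=.3)
n=BAR+.09*EX; n[2]=.044
for i,s in enumerate((-.05,-.14)):
    Q=tcp_for(n,(313-s/.33*341,150),K,JY,.39); bot.move_ptp(Q,Rdown(JY)); bot.wait(.25); snap(f"m{i}"); print(Q.round(3),bot.read_clock())
snap("ms","side")
E
```

```text
[ 0.4 -0.1 -0.1] 17.7583
[ 0.539 -0.276  0.194] 19.8167
[ 0.449 -0.292  0.194] 20.5667
```

View pics/m0.png

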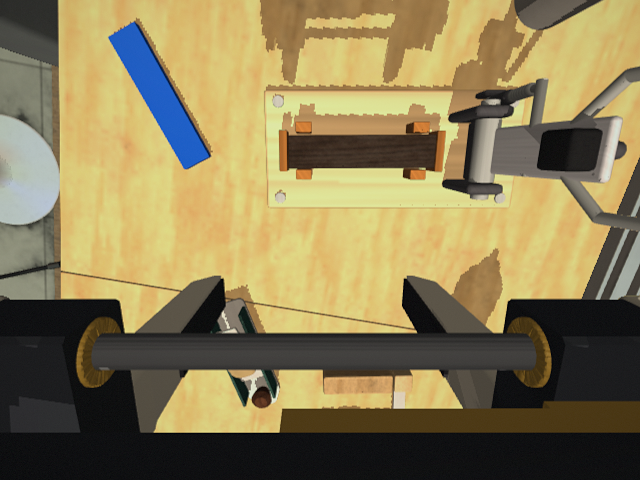

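View pics/m1.png

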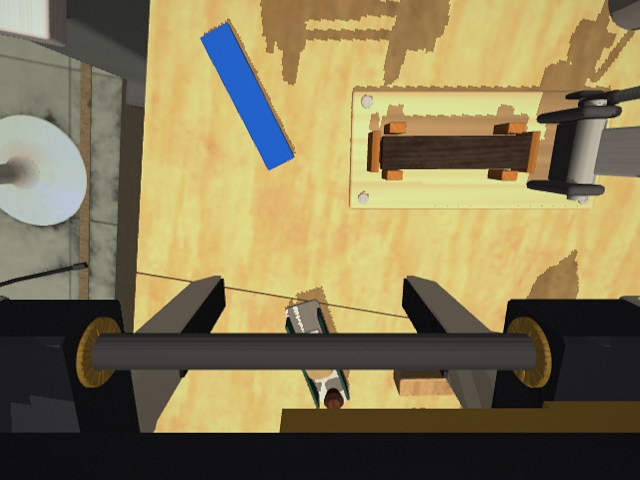

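View pics/ms.png

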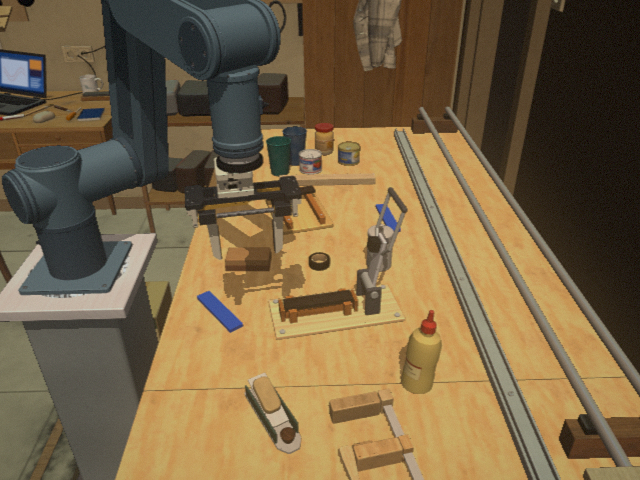

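The arm stands open on its own (side view, bar at (397,200)). The blank lies free in the nest, at (287–438,152) in m0 and (381–531,152) in m1. I'll triangulate it now, and take two rack views on the way.

```bash
python3 - <<'E'
from h import *
from cell import bot, eyes
ang=lambda v:np.rad2deg(np.arctan2(v[1],v[0]))
cs=[];C=[]
for n,roi in (("m0",(270,120,460,185)),("m1",(365,120,555,185))):
    p,d,K,T=load(n+".npz"); hsv=cv2.cvtColor(p,cv2.COLOR_RGB2HSV); x0,y0,x1,y1=roi
    m=np.zeros(p.shape[:2],np.uint8); m[y0:y1,x0:x1]=((hsv[...,2]<80)&(hsv[...,0]<25))[y0:y1,x0:x1]*255
    m=cv2.morphologyEx(m,cv2.MORPH_OPEN,np.ones((7,7),np.uint8))
    c=max(cv2.findContours(m,0,1)[0],key=cv2.contourArea); r=cv2.minAreaRect(c); print(n,np.round(r[0],1),np.round(r[1],1),round(r[2],2))
    b=cv2.boxPoints(r); b=b[np.argsort(b[:,0])]; l,rr=b[:2].mean(0),b[2:].mean(0); cs.append((np.array(r[0]),l,rr)); C.append((K,T))
    A,B=onplane(l,.044,K,T),onplane(rr,.044,K,T); print("  yaw",ang(B-A).round(2),"len",np.linalg.norm(B-A).round(4),"mid",((A+B)/2).round(4))
for i in range(3): X,e=tri([q[i] for q in cs],C); print(X.round(4),np.round(e,2))
ref=BAR+.09*EX; print("nest expected",ref.round(4))
# rack views
K=np.array(eyes.camera_model("wrist")["K"]); ry=np.deg2rad(11)
c0=np.array([.50,.23,.034])
ex=np.array([np.cos(ry),np.sin(ry),0])
for i,s in enumerate((.05,-.05)):
    Q=tcp_for(c0,(313-s/.33*341,150),K,ry,.39); Q0=bot.read_tcp_pos()
    if i==0: bot.move_straight(np.r_[Q0[:2],.26],velocity=.3)
    bot.move_ptp(Q,Rdown(ry)); bot.wait(.25); snap(f"r{i}"); print(Q.round(3),bot.read_clock())
E
```

```text
m0 [361.5 151. ] [ 36. 149.] 90.0
  yaw 10.2 len 0.1467 mid [ 0.574  -0.1966  0.044 ]
m1 [455.5 151.5] [ 37. 151.] 90.0
  yaw 10.19 len 0.1479 mid [ 0.5737 -0.1964  0.044 ]
[ 0.5741 -0.1965  0.0431] [0.13 0.14]
[ 0.5016 -0.2095  0.0408] [0.14 0.14]
[ 0.6459 -0.1836  0.0451] [0.13 0.13]
nest expected [ 0.5747 -0.1956  0.0805]
[0.566 0.168 0.194] 23.0417
[0.464 0.148 0.194] 23.8417
```

View pics/r0.png

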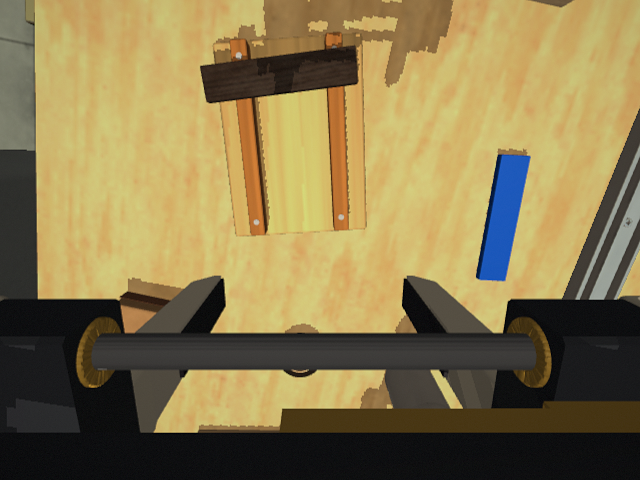

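View pics/r1.png

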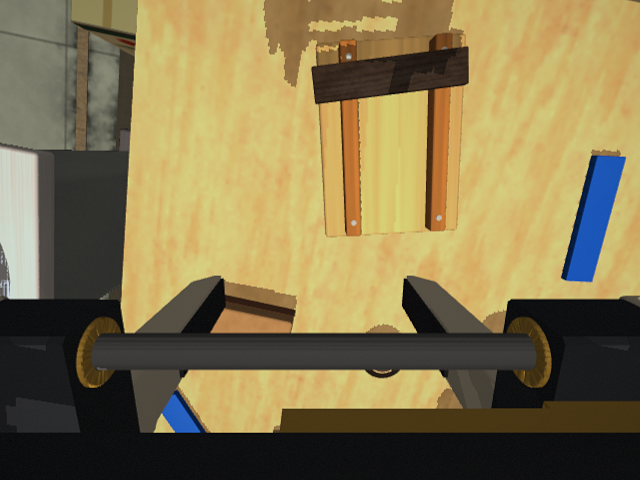

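Both rack views show the rails running vertically and the other blank at the top, around (280,72) in r0 and (390,72) in r1. There are screw heads at the rail ends, near ones at (256,222)/(341,217) and (353,223)/(438,218). Next I'll measure the rails by mask and screws.

```bash
python3 - <<'E'
from h import *
ang=lambda v:np.rad2deg(np.arctan2(v[1],v[0]))
out={}
for n,guess in (("r0",[(256,222),(341,217),(238,56)]),("r1",[(353,223),(438,218),(349,57)])):
    p,d,K,T=load(n+".npz"); hsv=cv2.cvtColor(p,cv2.COLOR_RGB2HSV); g=p[...,2].astype(float)
    pts=[]
    for (u,v) in guess:
        w=g[v-7:v+8,u-7:u+8]; m=(w>130)&(hsv[v-7:v+8,u-7:u+8,1]<70); yy,xx=np.nonzero(m); pts.append((u-7+xx.mean(),v-7+yy.mean()) if len(xx) else (u,v)); print(n,len(xx),np.round(pts[-1],1))
    out[n]=(K,T,pts)
    cv2.imwrite(f"pics/{n}_c.png",cv2.resize(p[25:245,190:480],None,fx=2.7,fy=2.7,interpolation=cv2.INTER_CUBIC)[:,:,::-1])
    # other blank
    m=((hsv[...,2]<75)&(hsv[...,0]<25)).astype(np.uint8)*255; z=np.zeros_like(m); z[35:115,190:480]=m[35:115,190:480]
    z=cv2.morphologyEx(z,cv2.MORPH_OPEN,np.ones((5,5),np.uint8))
    c=max(cv2.findContours(z,0,1)[0],key=cv2.contourArea); r=cv2.minAreaRect(c); b=cv2.boxPoints(r); b=b[np.argsort(b[:,0])]
    A,B=onplane(b[:2].mean(0),.044,K,T),onplane(b[2:].mean(0),.044,K,T); print("other",((A+B)/2).round(4),"yaw",ang(B-A).round(2),np.linalg.norm(B-A).round(4), np.round(r[1],1))
S=[]
for i in range(3):
    X,e=tri([out[k][2][i] for k in out],[out[k][:2] for k in out]); S.append(X); print(X.round(4),np.round(e,2))
print("x dir",ang(S[1]-S[0]),np.linalg.norm(S[1]-S[0]),"y dir-90",ang(S[2]-S[0])-90,np.linalg.norm(S[2]-S[0]))
E
```

```text
r0 23 [256.  221.8]
r0 20 [340.8 216.8]
r0 28 [238.4  55. ]
other [0.5079 0.3005 0.044 ] yaw 17.78 0.1451 [ 38.5 155.8]
r1 20 [353.2 222.5]
r1 21 [438.5 217.4]
r1 16 [348.2  56.6]
other [0.5061 0.3047 0.044 ] yaw 16.24 0.1444 [ 50.9 157. ]
[0.5058 0.156  0.0337] [0.01 0.01]
[0.5931 0.1785 0.034 ] [0.08 0.08]
[0.4661 0.3109 0.0348] [0.47 0.47]
x dir 14.463699337133901 0.09015583574230324 y dir-90 14.36114053216022 0.15987296219062702
```

View pics/r1_c.png

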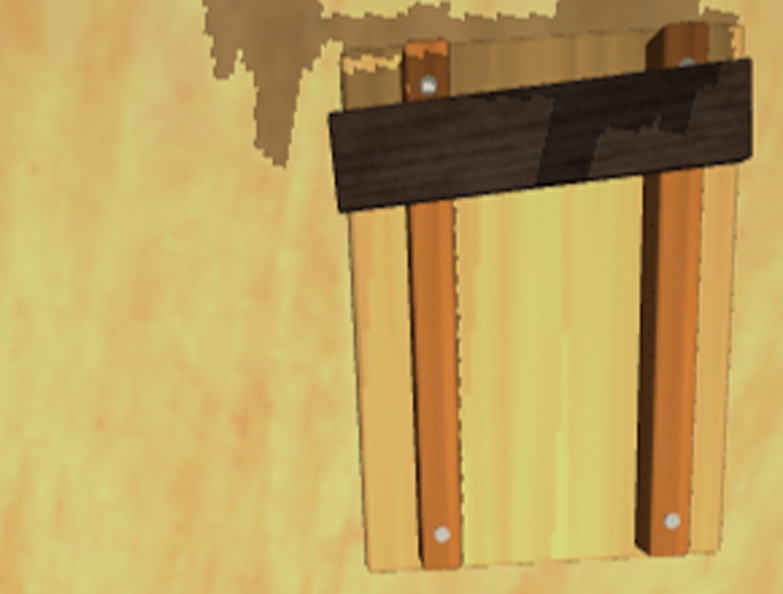

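Rack from the screws: yaw 14.4° (both directions agree), spacing 90.2 × 159.9 mm, rail tops at 34 mm, origin ≈ (0.5295, 0.2447). Blank: (0.574, −0.1965), top 43–44 mm, yaw 10.2°. Grasping the blank next.

```bash
python3 - <<'E'
from h import *
from cell import bot, eyes, close_gripper
R=Rdown(JY+np.pi/2); B=np.array([.574,-.1965,0])
t=bot.read_tcp_pos(); bot.move_straight(t+[0,0,.05],velocity=.3)
bot.move_ptp(B+[0,0,.14],R); print(bot.read_clock(),bot.read_grip_width())
ok=True
for z in (.05,.01,-.007):
    bot.move_straight(B+[0,0,z],velocity=.12); f=bot.read_ft_force(); print(bot.read_tcp_pos().round(4),f.round(2))
    if np.linalg.norm(f)>6: ok=False;break
if ok:
    snap("p0"); close_gripper(15); w=bot.read_grip_width(); print("w",w,bot.read_ft_force().round(2),bot.read_clock())
    if .025<w<.04:
        bot.move_straight(B+[0,0,.02],velocity=.08); print(bot.read_ft_force().round(2),bot.read_grip_width())
        bot.move_straight(B+[0,0,.14],velocity=.2); print(bot.read_ft_force().round(2),bot.read_grip_width(),bot.read_clock())
        snap("p1"); snap("p1s","side")
E
```

```text
26.0167 0.09297930245594627
[ 0.5746 -0.1967  0.0508] [-0.15  0.05 -0.04]
[ 0.5742 -0.1966  0.0104] [0.21 0.23 0.47]
[ 0.5738 -0.1964 -0.0068] [ 0.21  0.2  -0.48]
w 0.03207801015228964 [ 0.14  0.78 -0.12] 28.7167
[-0.7   0.03 -1.13] 0.031667984337984165
[-0.21  0.13 -1.15] 0.031682005220454314 29.9583
```

View pics/p1s.png

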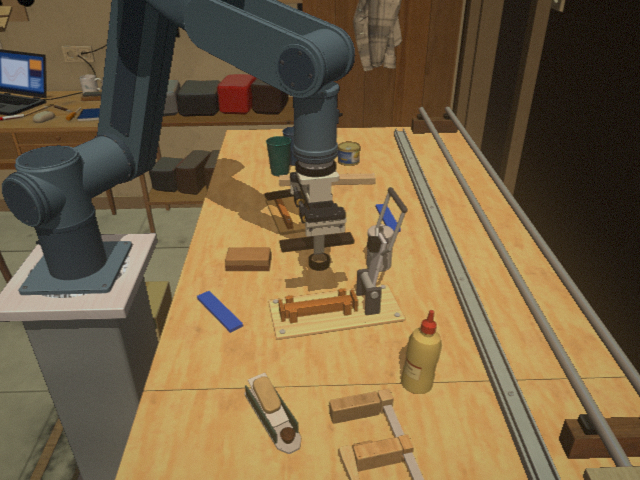

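View pics/p1.png

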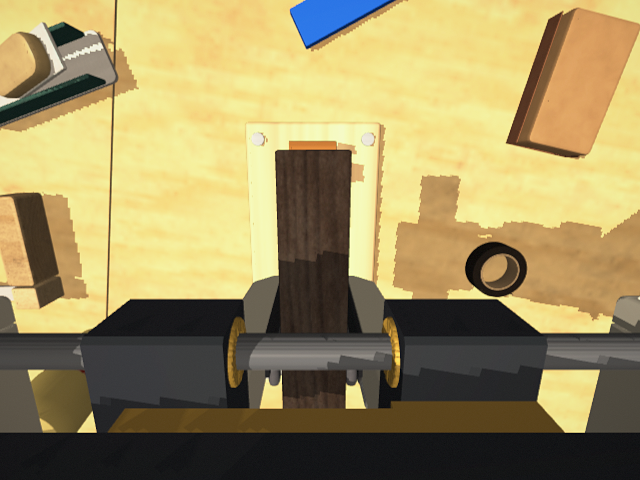

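The blank is held at mid-length (width 32 mm), square between the jaws at column 313, with the nest empty and the clamp still open. Carrying it to rack y = −45 mm and lowering with contact watch.

```bash
python3 - <<'E'
from h import *
from cell import bot, eyes
ry=np.deg2rad(14.42); ex=np.array([np.cos(ry),np.sin(ry),0]); ey=np.array([-ex[1],ex[0],0])
C=np.array([.5295,.2447,0])-.045*ey; R=Rdown(ry+np.pi/2); print(C.round(4))
bot.move_straight(np.array([.574,-.1965,.16]),velocity=.2)
bot.move_ptp(C+[0,0,.12],R); print(bot.read_tcp_pos().round(4),bot.read_grip_width(),bot.read_clock())
bot.move_straight(C+[0,0,.03],velocity=.12); bot.wait(.2); f0=bot.read_ft_force(); print(f0.round(2)); snap("q0")
z=.002
bot.move_straight(C+[0,0,.002],velocity=.06)
while z>-.0105:
    f=bot.read_ft_force(); print(round(z,4),bot.read_tcp_pos()[2].round(4),(f-f0).round(2))
    if f[2]-f0[2]>2.5: break
    z-=.0015; bot.move_straight(C+[0,0,z],velocity=.03)
print(bot.read_clock(),bot.read_grip_width()); snap("q1"); snap("q1s","side")
E
```

```text
[0.5407 0.2011 0.    ]
[0.5413 0.2001 0.12  ] 0.031860328898909225 31.7917
[-0.08  0.6   0.47]
0.002 0.0016 [ 0.41 -0.54 -0.04]
0.0005 0.0007 [ 0.1  -0.44 -1.58]
-0.001 -0.001 [ 0.46 -0.36 -0.66]
-0.0025 -0.0026 [-0.23 -0.06  0.03]
-0.004 -0.0041 [ 0.02 -0.37 -0.64]
-0.0055 -0.0056 [ 0.58 -0.64 -1.47]
-0.007 -0.0071 [ 0.29 -0.97 -1.59]
-0.0085 -0.0073 [-3.61 -1.59  9.04]
35.3083 0.03177555796583626
```

View pics/q1.png

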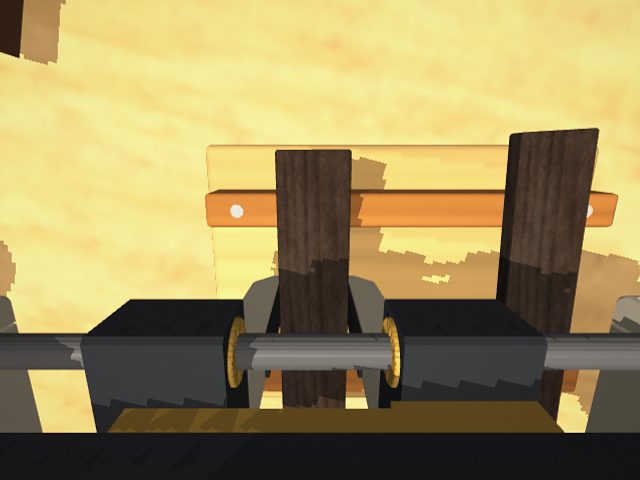

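View pics/q1s.png

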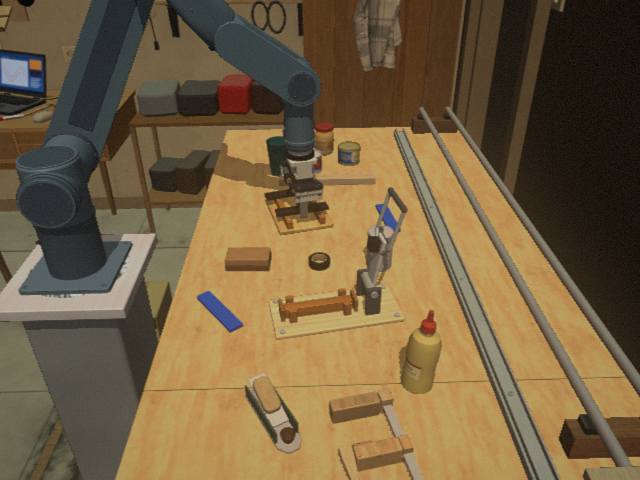

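Contact came at exactly the expected height (9 N). The blank sits across both rails, square, with a gap of about 60 mm to the other blank. I'll ease the pressure, open, and withdraw.

```bash
python3 - <<'E'
from h import *
from cell import bot, eyes, let_go
t=np.array([.5407,.2011,0])
bot.move_straight(t+[0,0,-.0072],velocity=.03); print(bot.read_ft_force().round(2))
let_go(); print(bot.read_ft_force().round(2),bot.read_grip_width())
bot.move_straight(t+[0,0,.06],velocity=.1); bot.move_straight(t+[0,0,.2],velocity=.25)
ry=np.deg2rad(14.42);K=np.array(eyes.camera_model("wrist")["K"])
for i,s in enumerate((.05,-.05)):
    Q=tcp_for(np.array([.52,.24,.034]),(313-s/.33*341,150),K,ry,.41); bot.move_ptp(Q,Rdown(ry)); bot.wait(.25); snap(f"s{i}")
bot.move_straight(bot.read_tcp_pos()*[1,1,0]+[-.08,-.05,.3],velocity=.25)
snap("ss","side"); snap("st","top"); print(bot.read_clock())
E
```

```text
[0.41 0.55 0.14]
[ 0.71 -0.23 -0.2 ] 0.09299917372006304
41.5167
```

View pics/s0.png

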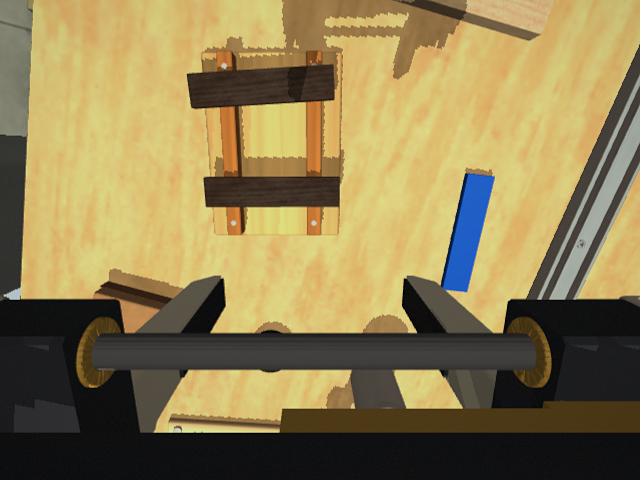

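View pics/ss.png

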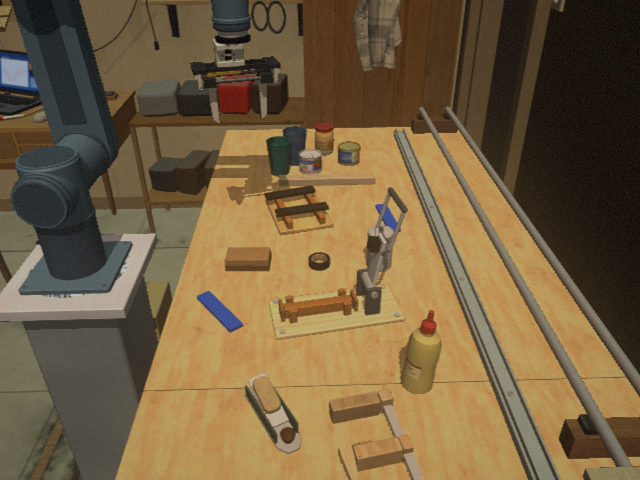

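Our blank lies at (272,192) across both rails, parallel to the board edge, with the other blank at (260,87). The clamp is open and the can upright behind it. I'll do one numeric check and then hand in.

```bash
python3 - <<'E'
from h import *
ang=lambda v:np.rad2deg(np.arctan2(v[1],v[0]))
ry=np.deg2rad(14.42); ex=np.array([np.cos(ry),np.sin(ry),0]); ey=np.array([-ex[1],ex[0],0]); O=np.array([.5295,.2447,0])
cc=[];C=[]
for n in("s0","s1"):
    p,d,K,T=load(n+".npz"); C.append((K,T)); hsv=cv2.cvtColor(p,cv2.COLOR_RGB2HSV)
    m=((hsv[...,2]<75)&(hsv[...,0]<25)).astype(np.uint8)*255; m[:50]=0;m[225:]=0;m[:,:170]=0;m[:,480:]=0
    m=cv2.morphologyEx(m,cv2.MORPH_OPEN,np.ones((7,7),np.uint8))
    cs=sorted(cv2.findContours(m,0,1)[0],key=cv2.contourArea)[-2:]; cs.sort(key=lambda c:cv2.minAreaRect(c)[0][1]); 
    for nm,c in zip(("other","ours"),cs):
        r=cv2.minAreaRect(c); b=cv2.boxPoints(r); b=b[np.argsort(b[:,0])]; A,B=onplane(b[:2].mean(0),.044,K,T),onplane(b[2:].mean(0),.044,K,T); M=(A+B)/2-O
        print(n,nm,"rack xy",(M@ex).round(4),(M@ey).round(4),"yaw vs rack",(ang(B-A)-14.42).round(2),"len",np.linalg.norm(B-A).round(4))
        if nm=="ours": cc.append((b[:2].mean(0),b[2:].mean(0)))
for i in range(2): print("end height",tri([q[i] for q in cc],C)[0].round(4))
for a,b in (("a_top","st"),):
    A=load(a+".npz")[0].astype(int);B=load(b+".npz")[0].astype(int)
    D=(abs(A-B).max(2)>60); print("changed px other-blank roi",D[235:298,178:212].sum(),"can roi",D[155:195,310:345].sum())
from cell import bot,ticket
print(bot.read_clock(),bot.read_ft_force().round(2),bot.read_grip_width())
E
```

```text
s0 other rack xy -0.0074 0.0597 yaw vs rack 3.17 len 0.1441
s0 ours rack xy -0.0003 -0.0441 yaw vs rack 0.01 len 0.1431
s1 other rack xy -0.0076 0.0595 yaw vs rack 3.27 len 0.1434
s1 ours rack xy -0.0004 -0.0438 yaw vs rack -0.02 len 0.1428
end height [0.4709 0.1843 0.0441]
end height [0.6095 0.2198 0.0433]
changed px other-blank roi 220 can roi 0
41.5167 [-0.16  0.35  0.37] 0.09330985252994267
```

View pics/st.png

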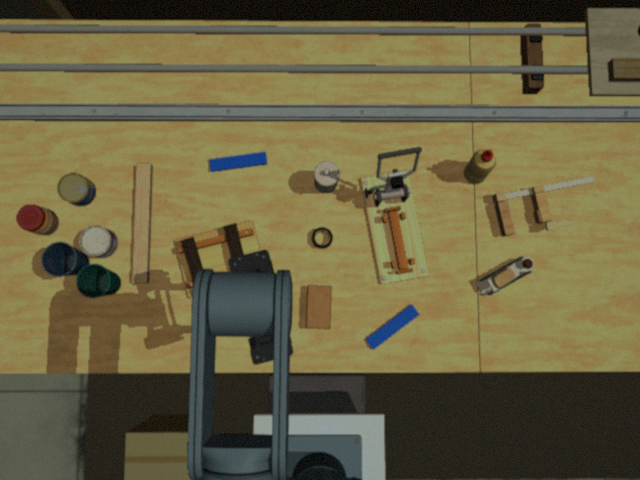

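```bash
python3 - <<'E'
from cell import bot,ticket
bot.wait(.3); ticket.close_job(); print(bot.read_clock())
E
```

```text
the job is handed in; nothing more can be done
the job is handed in; nothing more can be done
```

The job is done and handed in at about 42 s of the 61 s allowed; no verdict was reported. The clamp arm stands open by itself, and the blank lies flat across both rack rails.

**What I did:**
- I gripped the cross bar and led it along its arc to 1.70 rad. The load was about 6 N at the start and peaked at about 17 N near the dead point. The blank stayed in its nest throughout.
- I then lifted the blank straight up, carried it over and lowered it onto the rails until it touched with about 9 N. I eased that to about 0 N before opening the fingers.

**Last checks:**
- **Placed blank:** it sits at about x 0, y −44 mm of the rack, within 0.02° of square. Its ends are at 44.1 and 43.3 mm, so it lies flat on the rails.
- **Other blank:** it is at y +60 mm, turned about 3.2° to the rack. It was turned 3.4° and 1.8° in the two views before placing, the latter from a poor mask. Within that scatter it did not move.
- **Clamp and can:** in the last pictures the clamp arm is open and the can is standing where it was.
- **Robot:** it was clear of everything.

**What disagreed:**
- **Tool tip:** the first grasp on the bar closed on nothing. The pictures showed the real fingertips 30 mm short of the reported TCP, so I allowed for that from then on; the bar grip, the blank grip and the rail contact then all came where expected.
- **Before/after comparison:** the top-view picture showed changed pixels over the other blank, most likely because the robot arm covers that part of the last picture, so I relied on the wrist views there.

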